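# Slide a fob blank along the fence into the drilling jig

## Task

Load the drilling jig with gentle fingertip pushes: push the loose brass key-fob blank that lies on the jig's plate square and flat against the long fence, then, keeping it against the fence, slide it along into the corner pocket under the drill-bushing bridge until it is fully home against the end stop. Then push the bolt fully in behind it so that it cannot back out, and move the robot clear. Do not grip, lift or tip the blank, and leave the blanks and the wax jar on the table beside the jig where they are.

Things in the scene. Friction and masses are not known exactly. Their poses are not given: they have to be found in the camera images.
- jig: fixed drilling jig: aluminium plate 117 x 215 mm, upper face 15 mm above the table. Origin on the table under the plate; x from its front edge (robot side) to the fence, y along the fence towards the corner pocket, z up; jig coordinates below are in this frame, in mm. Plate: x -62 to 55, y -110 to 105. Bare but for the parts listed; in front of it stand only the bolt and the spare blank
- fence (a point): a point on the jig's straight steel fence, at jig x 40, y 0, z 25: top edge of the face the blank goes against. The fence spans x 40 to 55 over the whole length of the plate and stands 10 mm above it (z 15 to 25). Axes parallel to the jig's
- pocket (a point): fixed point at jig x 22, y 57, z 15: where the blank's origin lies when fully home, its long side on the fence and leading end on the end stop (stop face at y 85); its trailing end is then at y 29. A guide opposite the fence (x -13 to 1, y 54 to 85, rounded lead-in, z 15 to 25) makes the pocket 39 mm wide for the 36 mm blank. Axes parallel to the jig's
- bridge (a point): centre of the mouth of the drill bushing on the steel bridge, at jig x 22, y 75, z 33. The bridge roofs the pocket over x -13 to 55, y 61 to 105, z 25 to 30, leaving 10 mm above the plate: the 8 mm blank slides in flat under it and cannot be dropped in
- blank: the blank to load: plain solid-brass rectangular tag 36 x 56 x 8 mm with no hole, about 0.12 kg, lying flat and loose on the jig's plate, clear of the fence (it slides easily), turned up to 0.4 rad from it and 90 to 125 mm short of its place. Origin at the centre of its underside; x across the 36 mm, y along the 56 mm (roughly along the jig's y), z up
- bolt (a joint): travel of the jig's sliding bolt in m along jig +x: 0 drawn back (starts at 0 to 0.004), 0.028 fully in, where its head meets the strap. Steel bar 12 mm wide, 8 mm high (jig y 15 to 27, z 17 to 25), nose at x -12 drawn back, +16 fully in: it passes 2 mm behind a fully home blank and is blocked by one that is not home. Takes about 2 N and stays where it is left
- bolt_head (a point): centre of the robot-side face of the bolt's black upright head, the face to push along jig +x: at jig y 21, z 27.5, x -78 drawn back, -50 fully in; 24 mm wide along y, 22 mm high (z 16.5 to 38.5), 12 mm thick. The strap that carries the bolt stands on the plate at x -38 to -20, y 6 to 36, z 15 to 30
- spare: bystander: another brass blank 36 x 56 x 8 mm without a hole, lying on the table just in front of the plate (jig x about -106), towards the end away from the pocket (jig y -105 to -75). Origin at the centre of its underside
- drilled: bystander: finished brass fob 36 x 56 x 8 mm with a 5 mm hole near one end, on the table beyond the pocket end of the jig. Origin at the centre of its underside
- wax_jar: bystander: low round white jar of wax, 52 mm across and 24 mm high, on the table behind the fence. Origin at the centre of its underside
Not all that is in view belongs to the job. What is shaped like the blank but green or purple is not meant.

How it is judged (in metres and radians):
On the way, in this order (a step that is already met when the one before it is completed fails the run):
1. the blank lies square against the fence, still short of the pocket (x of blank in the frame of jig between 0.0195 and 0.0245 m and angle between the y axis of blank and the y axis of jig, either way round below 0.06 rad and z of blank in the frame of jig below 0.0175 m and angle between blank's own z axis and vertical below 0.06 rad and y of blank in the frame of jig below 0.026 m), for 0.1 s.
2. the blank is fully home in the corner pocket, the bolt still back (x of blank in the frame of jig between 0.0195 and 0.0245 m and angle between the y axis of blank and the y axis of jig, either way round below 0.06 rad and z of blank in the frame of jig below 0.0175 m and angle between blank's own z axis and vertical below 0.06 rad and y of blank in the frame of jig above 0.054 m and value of joint bolt below 0.02 m), for 0.2 s.
3. the bolt is fully in behind the blank (y of blank in the frame of jig above 0.054 m and value of joint bolt above 0.0255 m), for 0.2 s.
At the end, for the whole second after the job is handed in: the blank lies flat and at rest in the corner pocket, within 2.5 mm of the fence, 3 mm of the end stop and 0.06 rad of square, and the bolt is within 2.5 mm of fully in (28 mm) (all of step 3 and x of blank in the frame of jig between 0.0195 and 0.0245 m and angle between the y axis of blank and the y axis of jig, either way round below 0.06 rad and z of blank in the frame of jig below 0.0175 m and angle between blank's own z axis and vertical below 0.06 rad and linear speed of blank below 0.01 m/s); the robot touches nothing.
It fails at once if the fingers grip or press the blank with more than 35 N (contact force between the fingers and blank above 35 N).
It fails at once if the blank is lifted more than 5 mm off the plate or falls off it (z of blank in the frame of jig above 0.02 m or z of blank in the frame of jig below 0.005 m).
It fails at once if the blank is tipped by more than 0.25 rad (angle between blank's own z axis and vertical above 0.25 rad).
It fails at once if the blank comes more than 6 mm away from the fence on its way into the pocket (y of blank in the frame of jig above 0.01 m and x of blank in the frame of jig below 0.016 m).
It fails at once if a bystander on the table is pushed or lifted more than 20 mm (distance of any of spare, drilled, wax_jar from where it was at the start of the episode above 0.02 m).
It also fails if it takes over 51 s, if anything falls off the work surface, if the arm or the gripper's body presses on something with over 40 N, if the wrist force passes 120 N, or if a joint passes its speed limit or range.

## Robot

A 6-joint arm with a two-finger parallel gripper is mounted at the origin on a cart in front of the work surface, level with it; the furniture and walls round the work are solid. World frame = base frame: x ahead of the robot, y to its left, z up, the work surface at z = 0. Lengths are in mm, angles in rad, forces in N, time in s.
With the tool pointing down it reaches from about 275 to 750 mm from the base axis. Payload 10.2 kg.
Tool frame: the origin (TCP) lies midway between the tips of the shut fingers; the grasp point (between the pads) lies 19 mm behind it; z points along the fingers, y is the line along which they close (so a half turn about z gives the same grasp; the last joint's range is limited). The gripper opens to 85 mm and grips with 20 to 120 N. Pads are 22 mm wide; open, the fingers measure 114 mm over their backs; the gripper's body (76 mm by 85 mm) begins 54 mm behind the grasp point. The pads swing forward as they close: fully open they stand 13 mm farther back than shut.
Start: joints at [-1.352, 0.313, 1.498, -0, 1.331, -0.223], TCP at [224.461, -474.603, 231.294] pointing down, gripper open.
Joint ranges: [-2.94, 2.94], [-0.97, 2.17], [0.19, 2.56], [-1.23, 4.37], [0.02, 3.11], [-2.88, 2.88]. Speed limits (rad/s): [2.39, 2.39, 3.01, 3.14, 3.14, 3.14].

## Interface

Orientations are given as a unit quaternion [w, x, y, z].
In Python, from rig import ctrl gives the robot as it stands.
- The arm moves only by the tool send_rows, never from a script. Its argument "targets" is a list of rows, each a list of 7 numbers: the closure, from -1 (fully open) to 1 (shut), so that 0 is half open, then the shift along the tool's x, y, z in m, then the turn, a rotation vector about the tool's x, y, z in rad. In form: [[claw, dx, dy, dz, ax, ay, az], ...]. A call has exactly 10 rows; each row shifts and turns the commanded pose from where the row before left it, along the tool's axes as they then stand; what a row does not reach is not made up. A row lasts 1/8 s, in which the tool goes at most 62.5 mm and 10.7 degrees, less where a joint would pass 70% of its speed; a pose out of reach is approached as far as the arm can. A call with a gripper value outside its range is refused whole. The fingers move at their own pace and stop on an object; "squeeze" is the grip in N (left out, the last holds). Time passes only in rows, so rows that do not move let the fingers close, or fill a call up. It gives the time, the measured TCP pose, the force, the opening and the grip force at its end, in the units of the state.
- ctrl.sense(): the state, without advancing time (a new reading comes with each control period).
- ctrl.capture(name): name is "side" or "top"; returns a dict with "img" (420x560x3 uint8, red, green, blue), "camera_matrix" (3x3 intrinsics, pixels), "R" (3x3) and "t" (3): a world point X has camera coordinates R X + t. Camera axes: x right, y down, z forward; pixel columns grow to the right and rows downward; lengths in mm; the calibration is good to about 2 mm. A picture is of the moment at which its call begins. There is no depth.
- ctrl.finish_job(): hands the job in; it is judged then, once.
Trained networks look in a picture, given as the dict that the camera call returned (one of the last four; its "shot" number tells which), for a name from the list of things; names that differ only in an ending like _2 or _b are one class to them, and where a whole thing is asked for, a point or a joint stands for the part that bears it (a point fixed in the world has none). Each returns a list of dicts, best first, with "score" (0 to 1); they miss things now and then, are a little off and sometimes report something else, mostly with a low value. They report only what shows in the picture. A call takes as long as a camera call. They do not tell look-alikes from the thing itself.
- ctrl.boxes_of(query, picture): "extent" ([left, top, width, height] in pixels, round what is visible of it).
- ctrl.landmark_of(query, picture): "point" ([column, row] in pixels: a listed point, or the origin of a listed thing).
The state is a dict: "time_s": time; "joints": joint angles; "dq": joint speeds; "tau": joint torques, N m; "eef_pos": TCP position; "ee_rot": TCP orientation; "force": force on the tool from outside, world axes, zero at the start; "wrist_torque": the same for the moment, N m; "grip_width": opening from 0.0 (shut) to 1.0 (fully open); "grip_force": force on a finger pad.
Only numpy, scipy, OpenCV 4.12 (cv2) and the standard library are available. Lean on these libraries where they do the work, as an engineer would, in place of code of your own. Each camera call takes 0.05 s, during which the arm holds its last target. There are 200 camera calls.

## Working session

There is one attempt and no reset: what is moved stays moved. The work goes in short steps, Python scripts to look and compute and a tool call to move; the robot and the scene stay as the last step left them, time stands still between calls to the robot, and variables do not carry over. Pictures are saved under pics/ and viewed, at most 10 in all, crops included, and the job is handed in when it is done.

Besides the shell and the picture viewer there is one more tool, called after "Call:" by a JSON object that holds its "op" and its "data". send_rows: Moves the arm, as the interface text tells. Its arguments: {"type":"object","properties":{"targets":{"type":"array"},"squeeze":{"type":"number"}},"required":["targets"]}

```bash
mkdir -p pics; ls; python3 - <<'E'
from rig import ctrl
import cv2
s=ctrl.sense(); print({k:s[k] for k in('time_s','eef_pos','ee_rot','grip_width','force')})
for n in('top','side'):
    p=ctrl.capture(n); cv2.imwrite(f'pics/{n}0.png',cv2.cvtColor(p['img'],cv2.COLOR_RGB2BGR))
    print(n,p['camera_matrix'],p['R'],p['t'])
    for q in('fence','pocket','bridge','blank','bolt_head','spare','drilled','wax_jar','jig'):
        print(q,[(d['point'],round(d['score'],2)) for d in ctrl.landmark_of(q,p)][:4])
E
```

```text
pics
{'time_s': 0.0, 'eef_pos': array([ 224.4166296 , -474.34170872,  230.7362782 ]), 'ee_rot': array([-6.35749632e-04,  9.75697599e-01,  2.19120493e-01,  3.81040299e-07]), 'grip_width': 0.9983386827612757, 'force': array([-0.22778618,  0.19501176,  0.03142174])}
top [[531.61085796   0.         286.3900902 ]
 [  0.         531.61085796 210.38364151]
 [  0.           0.           1.        ]] [[-0.0145682  -0.99989295  0.00135955]
 [-0.98707251  0.01416433 -0.15964724]
 [ 0.15961089 -0.00366775 -0.98717319]] [249.99417898 560.07301108 885.079988  ]
fence [([304.1, 182.9], 0.74), ([266.1, 204.1], 0.52)]
pocket [([279.8, 203.1], 0.7)]
bridge [([266.0, 202.5], 0.6)]
blank [([338.8, 299.5], 0.84), ([407.8, 219.6], 0.82)]
bolt_head [([307.4, 248.4], 0.57)]
spare [([366.9, 258.6], 0.88), ([266.1, 201.0], 0.6)]
drilled [([268.9, 202.5], 0.42)]
wax_jar [([307.7, 151.6], 0.58)]
jig [([310.5, 209.9], 0.9)]
side [[431.2440346    0.         287.66017424]
 [  0.         431.2440346  200.75833692]
 [  0.           0.           1.        ]] [[ 0.99911778  0.03734802 -0.01920373]
 [ 0.00319506 -0.523551   -0.85198835]
 [-0.04187421  0.85117535 -0.52320844]] [-563.3079163   175.01382656  723.20477516]
fence [([317.0, 222.3], 0.77)]
pocket [([298.3, 216.0], 0.79)]
bridge [([303.1, 201.9], 0.72)]
blank [([299.8, 245.6], 0.91), ([213.6, 250.0], 0.59)]
bolt_head [([256.0, 226.3], 0.67)]
spare [([241.0, 273.1], 0.59)]
drilled [([291.6, 195.8], 0.63)]
wax_jar [([348.0, 236.2], 0.78), ([299.0, 201.6], 0.29)]
jig [([299.5, 238.9], 0.95)]
```

```bash
python3 - <<'E'
import cv2,numpy as np
a=cv2.imread('pics/top0.png')[120:340,190:470]; b=cv2.imread('pics/side0.png')[140:320,170:410]
cv2.imwrite('pics/top0c.png',cv2.resize(a,(763,600),interpolation=cv2.INTER_CUBIC)); cv2.imwrite('pics/side0c.png',cv2.resize(b,(800,600),interpolation=cv2.INTER_CUBIC))
E
```

```text
(no output)
```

View pics/top0c.png

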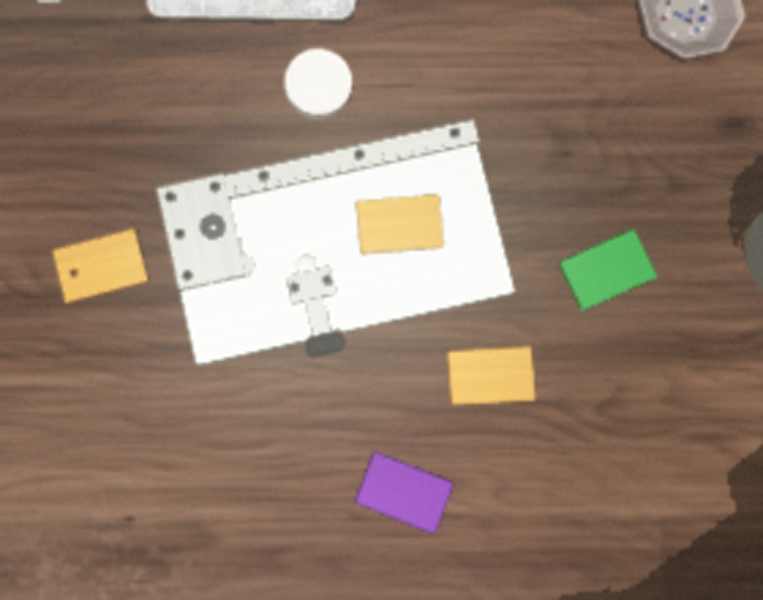

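View pics/side0c.png

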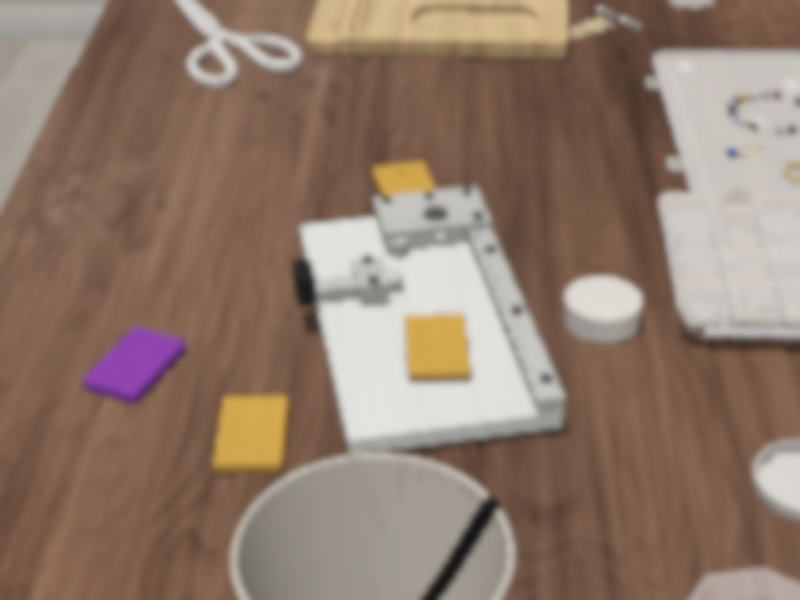

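The top view shows the jig turned about 13°. The blank lies on its plate at crop ~(400,224), the spare is in front at (491,375), the drilled fob at (100,265), and the bolt head at (325,343). The side view agrees.

```bash
cat > h.py <<'E'
import numpy as np,cv2
from scipy.optimize import least_squares
def proj(p,X):
    c=p['R']@np.asarray(X,float).T+np.asarray(p['t'])[:,None]; u=p['camera_matrix']@c
    return (u[:2]/u[2]).T
def unproj(p,uv,z):
    d=p['R'].T@np.linalg.inv(p['camera_matrix'])@np.array([*uv,1.]); o=-p['R'].T@p['t']
    return (o+d*(z-o[2])/d[2])
def j2w(P,X):
    X=np.atleast_2d(np.asarray(X,float)); c,s=np.cos(P[2]),np.sin(P[2])
    return np.c_[P[0]+c*X[:,0]-s*X[:,1],P[1]+s*X[:,0]+c*X[:,1],X[:,2]]
def w2j(P,w):
    c,s=np.cos(P[2]),np.sin(P[2]);d=np.asarray(w[:2])-P[:2]
    return np.array([c*d[0]+s*d[1],-s*d[0]+c*d[1]])
def tcpj(P,s):
    w,x,y,z=s['ee_rot']; a=np.arctan2(2*(x*y+w*z),1-2*(y*y+z*z))
    return np.r_[w2j(P,s['eef_pos']),s['eef_pos'][2]].round(1),round(a-P[2],4)
def brass(p,P,z=23,near=None):
    h=cv2.cvtColor(p['img'],cv2.COLOR_RGB2HSV); m=cv2.inRange(h,(12,90,90),(28,255,255))
    out=[]
    for c in cv2.findContours(m,cv2.RETR_EXTERNAL,cv2.CHAIN_APPROX_NONE)[0]:
        if cv2.contourArea(c)<150: continue
        q=np.array([w2j(P,unproj(p,uv,z)) for uv in c[:,0]],np.float32)
        (cx,cy),(w,hh),a=cv2.minAreaRect(q)
        if w>hh: a-=90
        out.append(np.round([cx,cy,min(w,hh),max(w,hh),(a+45)%90-45],1))
    return out
E
python3 - <<'E'
from h import *; from rig import ctrl
T=ctrl.capture('top');S=ctrl.capture('side')
J=[(-62,105,15),(-62,-110,15),(55,-110,25),(55,105,30),(22,75,33)]
U=np.array([(197,363),(513,292),(474,121),(158,188),(212,227)])/2.725+[190,120]
JS=[(22,75,33),(55,-110,25),(-62,105,15),(-62,-110,15)]
US=np.array([(434,213),(562,402),(301,226),(349,445)])/3.3333+[170,140]
f=lambda P:np.r_[(proj(T,j2w(P,J))-U).ravel(),(proj(S,j2w(P,JS))-US).ravel()]
r=least_squares(f,[450,-50,.22],x_scale=[100,100,.3]); P=r.x; print(P,r.fun.round(1))
ft=lambda P:(proj(T,j2w(P,J))-U).ravel()
print('top only',least_squares(ft,P,x_scale=[100,100,.3]).x)
np.save('P.npy',P)
for n,p in(('T',T),('S',S)):
    print(n,*brass(p,P,23),'| z8:',*brass(p,P,8))
s=ctrl.sense();print(tcpj(P,s),s['time_s'])
E
```

```text
[5.74276629e+02 1.95572368e+02 2.08856253e-01] [ 0.2 -0.1  1.1 -0.5  0.3 -0.9  0.1 -0.3  0.6 -0.8 -0.3 -0.5 -0.2 -1.5
 -0.9 -0.4 -1.2 -1.7]
top only [5.73319267e+02 1.96453891e+02 2.06182783e-01]
T [-98.9 174.3 133.7 216.5 -12.8] [ -1.6 -44.2  34.2  53.6  -8.3] [130.6 325.6 365.  433.6  -7.9] [ 122.3 -364.8   51.6   59.7   34.8] [ -48.8 -257.8  362.   432.9  -17.5] [399.6 389.8 192.6 248.7 -12.8] | z8: [-98.1 175.8 135.9 219.9 -12.8] [  0.6 -46.3  34.8  54.5  -8.3] [135.  329.5 370.9 440.5  -7.9] [ 126.6 -371.9   52.4   60.7   34.8] [ -47.3 -263.3  367.7  439.8  -17.5] [408.3 394.7 195.7 252.6 -12.8]
S [-160.3 -281.9   41.4  177.7  -11.2] [-111.  -101.    41.8   74.6   -9.5] [-190.3 -143.6   60.7  196.3   -3.6] [ -1.2 -50.4  33.2  56.1 -10.3] [434.2  -3.2  64.5 141.6 -11. ] [ 13.  144.8  46.6  53.2  -1.6] [124.2 538.4 237.3 560.4 -10.6] [409.7 515.8 136.7 493.5 -16.7] | z8: [-161.3 -269.5   42.7  183.1  -11.2] [-110.5  -83.2   43.1   76.9   -9.5] [-192.2 -127.1   62.5  202.3   -3.6] [  2.6 -31.   34.2  57.8 -10.3] [451.2  17.5  66.5 145.9 -11. ] [ 17.3 170.1  48.   54.8  -1.6] [131.8 575.6 244.5 577.4 -10.6] [426.  552.3 140.8 508.5 -16.7]
(array([-481.2, -583.1,  231.3]), np.float64(0.233)) 1.1
```

Call:
{"op": "send_rows", "data": {"targets": [[1,0,0,0,0,0,0.117],[1,0,0,0,0,0,0.117],[1,0.036,-0.045,0,0,0,0],[1,0.036,-0.045,0,0,0,0],[1,0.036,-0.045,0,0,0,0],[1,0.036,-0.045,0,0,0,0],[1,0.036,-0.045,0,0,0,0],[1,0.036,-0.045,0,0,0,0],[1,0.036,-0.045,0,0,0,0],[1,0.036,-0.045,0,0,0,0]], "squeeze": 20}}

```text
time_s: 2.35
eef_pos: [432.6, -61.1, 231.6]
ee_rot: [0.0, 0.995, 0.104, 0.0]
force: [0.7, -0.9, 0.0]
grip_width: 0.0
grip_force: 0.0
```

```bash
python3 - <<'E'
from h import *; from rig import ctrl
s=ctrl.sense();print(tcpj(np.load('P.npy'),s),s['time_s'],s['grip_width'])
E
```

```text
(array([-191.8, -221.8,  231.6]), np.float64(-0.0011)) 2.35 0.0003419924153404261
```

Call:
{"op": "send_rows", "data": {"targets": [[1,0.035,-0.044,0,0,0,0],[1,0.035,-0.044,0,0,0,0],[1,0.035,-0.044,0,0,0,0],[1,0.035,-0.044,0,0,0,0],[1,0,0,0.04,0,0,0],[1,0,0,0.04,0,0,0],[1,0,0,0.04,0,0,0],[1,0,0,0.04,0,0,0],[1,0,0,0.02,0,0,0],[1,0,0,0,0,0,0]]}}

```text
time_s: 3.6
eef_pos: [532.0, 138.1, 50.2]
ee_rot: [-0.0, 0.995, 0.104, -0.001]
force: [-0.5, -0.3, 0.3]
grip_width: -0.005
grip_force: 0.0
```

```bash
python3 - <<'E'
from h import *; from rig import ctrl
P=np.load('P.npy')
s=ctrl.sense();print(tcpj(P,s),s['time_s'])
a=ctrl.capture('top')['img'][150:270,240:400,::-1];S=ctrl.capture('side');b=S['img'][140:290,200:400,::-1]
cv2.imwrite('pics/m1.png',np.hstack([cv2.resize(a,(400,300),interpolation=cv2.INTER_CUBIC),cv2.resize(b,(400,300),interpolation=cv2.INTER_CUBIC)]))
print(proj(S,[s['eef_pos']]))
E
```

```text
(array([-53.3, -47.4,  50.2]), np.float64(-0.0011)) 3.6
[[272.62829547 234.30818998]]
```

View pics/m1.png

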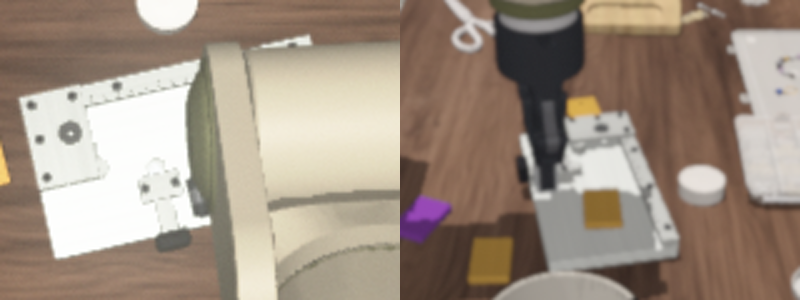

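Call:
{"op": "send_rows", "data": {"targets": [[1,0,0,0.012,0,0,0],[1,0,0,0.012,0,0,0],[1,0,0,0.007,0,0,0],[1,0.007,0,0,0,0,0],[1,0.007,0,0,0,0,0],[1,0.006,0,0,0,0,0],[1,0.005,0,0,0,0,0],[1,0.005,0,0,0,0,0],[1,0.005,0,0,0,0,0],[1,0,0,0,0,0,0]]}}

```text
time_s: 4.95
eef_pos: [567.2, 145.5, 20.3]
ee_rot: [-0.0, 0.995, 0.104, 0.0]
force: [0.3, 0.2, 0.4]
grip_width: -0.007
grip_force: 0.0
```

```bash
cat >> h.py <<'E'
def look(name,crop=(150,270,220,380)):
    from rig import ctrl
    P=np.load('P.npy'); s=ctrl.sense(); S=ctrl.capture('side')
    print(tcpj(P,s),s['time_s'],'F',s['force'].round(1))
    for b in brass(S,P):
        if abs(b[0])<60 and abs(b[1])<110: print(b)
    print([np.r_[w2j(P,unproj(S,d['point'],15)),d['score']].round(2) for d in ctrl.landmark_of('blank',S)])
    r0,r1,c0,c1=crop
    cv2.imwrite('pics/'+name,cv2.resize(S['img'][r0:r1,c0:c1,::-1],(800,600),interpolation=cv2.INTER_CUBIC))
E
python3 -c "
from h import *;look('m2.png')"
```

```text
(array([-17.3, -47.6,  20.3]), np.float64(-0.001)) 4.95 F [0.3 0.2 0.4]
[ 10.7 -47.1  34.   60.6  -0.6]
[array([ 11.4 , -47.16,   0.86]), array([-171.29,  -31.71,    0.76])]
```

View pics/m2.png

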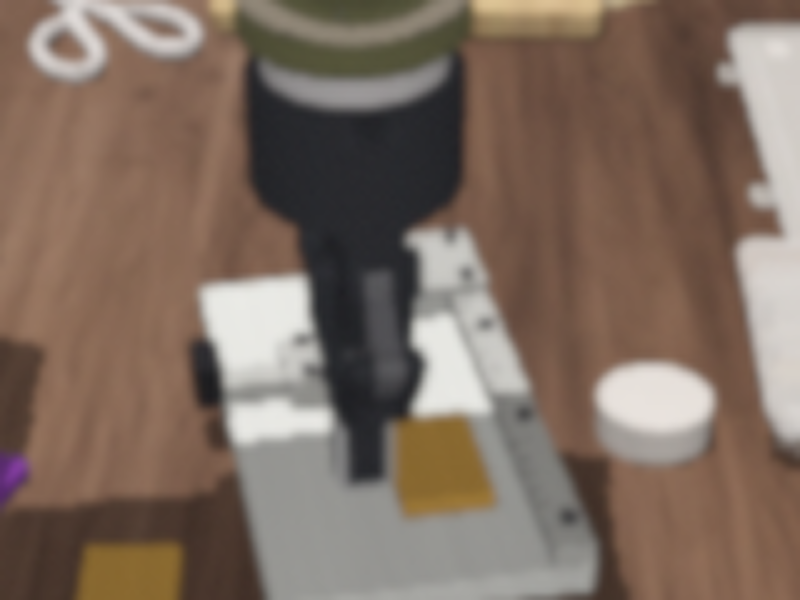

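The finger sits flat on the blank's long side and the blank is now square, about 10 mm off the fence.

Call:
{"op": "send_rows", "data": {"targets": [[1,0.003,0,0,0,0,0],[1,0.003,0,0,0,0,0],[1,0.002,0,0,0,0,0],[1,0.001,0,0,0,0,0],[1,0.001,0,0,0,0,0],[1,0.001,0,0,0,0,0],[1,0,0,0,0,0,0],[1,0,0,0,0,0,0],[1,0,0,0,0,0,0],[1,0,0,0,0,0,0]]}}

```text
time_s: 6.3
eef_pos: [577.7, 147.6, 20.3]
ee_rot: [-0.0, 0.995, 0.104, 0.0]
force: [-0.8, 0.3, 0.1]
grip_width: 0.0
grip_force: 0.1
```

```bash
python3 -c "
from h import *;look('m3.png')"
```

```text
(array([ -6.6, -47.6,  20.3]), np.float64(-0.0011)) 6.3 F [-0.8  0.3  0.1]
[ 21.8 -47.5  34.6  58.3  -0.2]
[array([ 19.91, -44.72,   0.89]), array([-170.18,  -22.04,    0.65])]
```

Call:
{"op": "send_rows", "data": {"targets": [[1,0.0005,0,0,0,0,0],[1,0.0005,0,0,0,0,0],[1,0.0005,0,0,0,0,0],[1,0,0,0,0,0,0],[1,0,0,0,0,0,0],[1,0,0,0,0,0,0],[1,0,0,0,0,0,0],[1,0,0,0,0,0,0],[1,0,0,0,0,0,0],[1,0,0,0,0,0,0]]}}

```text
time_s: 7.65
eef_pos: [579.1, 148.0, 20.3]
ee_rot: [-0.0, 0.995, 0.104, -0.0]
force: [-1.5, 0.3, 0.9]
grip_width: -0.002
grip_force: 0.8
```

Call:
{"op": "send_rows", "data": {"targets": [[1,0.0005,0,0,0,0,0],[1,0.0005,0,0,0,0,0],[1,0.0005,0,0,0,0,0],[1,0,0,0,0,0,0],[1,0,0,0,0,0,0],[1,0,0,0,0,0,0],[1,0,0,0,0,0,0],[1,0,0,0,0,0,0],[1,0,0,0,0,0,0],[1,0,0,0,0,0,0]]}}

```text
time_s: 8.9
eef_pos: [579.6, 148.2, 20.2]
ee_rot: [0.0, 0.995, 0.104, -0.001]
force: [-7.0, -1.0, 4.4]
grip_width: 0.001
grip_force: 4.0
```

```bash
python3 -c "
from h import *;look('m4.png')"
```

```text
(array([ -4.6, -47.5,  20.2]), np.float64(-0.0009)) 8.9 F [-7.  -1.   4.4]
[ 23.6 -48.1  35.2  58.   -2.6]
[array([-173.25,  -26.4 ,    0.94]), array([ 20.88, -35.88,   0.81])]
```

View pics/m4.png

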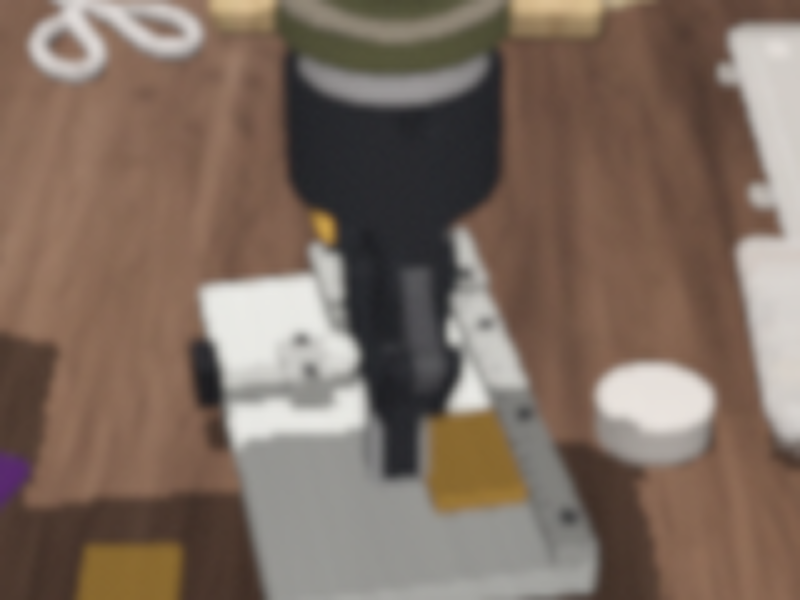

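The finger presses the blank flat on the fence with 7 N. Next I withdraw and go around to its trailing end.

Call:
{"op": "send_rows", "data": {"targets": [[1,-0.006,0,0,0,0,0],[1,-0.012,0,0,0,0,0],[1,0,0.027,0,0,0,0],[1,0,0.027,0,0,0,0],[1,0,0,0,0,0,0],[1,0.0155,0,0,0,0,0],[1,0.0155,0,0,0,0,0],[1,0.0155,0,0,0,0,0],[1,0,0,0,0,0,0],[1,0,0,0,0,0,0]]}}

```text
time_s: 10.25
eef_pos: [619.0, 101.7, 20.1]
ee_rot: [-0.0, 0.995, 0.104, -0.0]
force: [-0.3, 0.3, -0.0]
grip_width: 0.001
grip_force: 0.0
```

```bash
python3 -c "
from h import *
P=np.load('P.npy');P[:2]+=2*np.array([np.cos(P[2]),np.sin(P[2])]);np.save('P.npy',P);look('m5.png')"
```

```text
(array([  22.3, -101.1,   20.1]), np.float64(-0.0006)) 10.25 F [-0.3  0.3 -0. ]
[ 13.  -46.1  22.2  59.8  -6. ]
[array([-175.31,  -30.39,    0.65]), array([ 15.92, -44.  ,   0.59])]
```

View pics/m5.png

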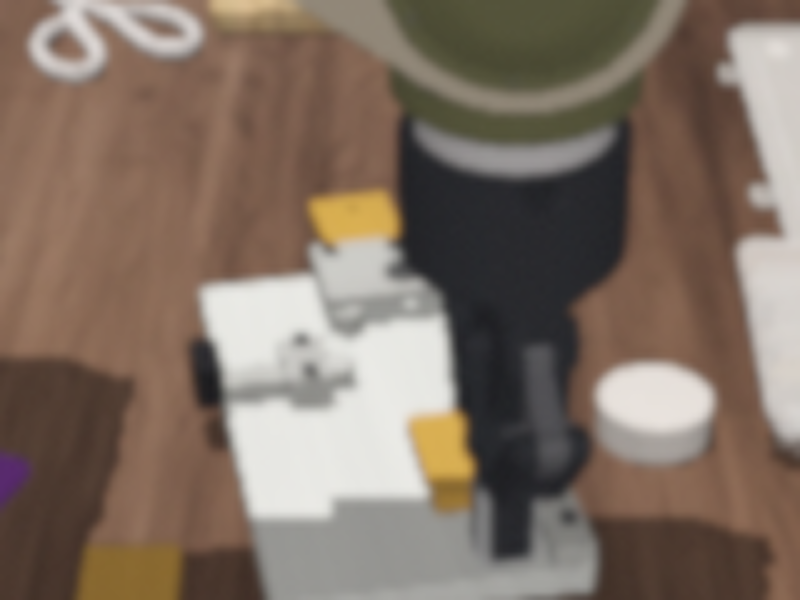

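Call:
{"op": "send_rows", "data": {"targets": [[1,0,-0.005,0,0,0,0],[1,0,-0.005,0,0,0,0],[1,0,-0.005,0,0,0,0],[1,0.0001,-0.005,0,0,0,0],[1,0.0001,-0.005,0,0,0,0],[1,0.0001,-0.005,0,0,0,0],[1,0.0001,-0.005,0,0,0,0],[1,0.0001,-0.005,0,0,0,0],[1,0.0001,-0.004,0,0,0,0],[1,0,0,0,0,0,0]]}}

```text
time_s: 11.6
eef_pos: [611.1, 144.8, 20.3]
ee_rot: [-0.0, 0.995, 0.104, 0.0]
force: [0.3, 0.3, -0.3]
grip_width: -0.001
grip_force: 0.0
```

```bash
python3 -c "
from h import *
look('m6.png')"
```

```text
(array([ 23.5, -57.3,  20.3]), np.float64(-0.0008)) 11.6 F [ 0.3  0.3 -0.3]
[array([-177.64,  -24.38,    0.91]), array([ 26.55, -12.05,   0.66])]
```

View pics/m6.png

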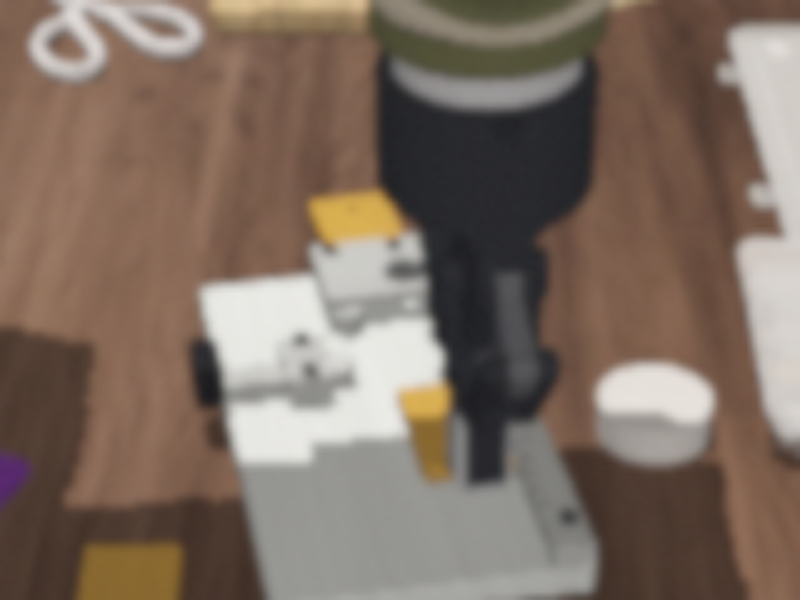

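```bash
python3 - <<'E'
from h import *; from rig import ctrl
P=np.load('P.npy');S=ctrl.capture('side')
# draw expected outlines for blank square with x=22
s=ctrl.sense()
im=cv2.resize(S['img'][205:255,280:350,::-1],(784,560),interpolation=cv2.INTER_CUBIC)
cv2.imwrite('pics/m7.png',im)
h=cv2.cvtColor(S['img'],cv2.COLOR_RGB2HSV)
m=cv2.inRange(h,(10,90,60),(30,255,255))
for r in range(224,250):
    c=np.where(m[r,290:340])[0]+290
    if len(c): print(r,c.min(),c.max(),w2j(P,unproj(S,(c.min()-.5,r),23)).round(1))
E
```

```text
224 333 339 [71.8  1. ]
225 332 338 [69. -2.]
226 309 337 [23.2  3.6]
227 307 337 [18.6  1. ]
228 301 337 [ 6.2 -0. ]
229 300 337 [ 3.6 -3. ]
230 300 337 [ 3.  -6.3]
231 301 337 [  4.3 -10. ]
232 301 337 [  3.6 -13.3]
233 301 337 [  2.9 -16.6]
234 302 337 [  4.2 -20.2]
235 302 337 [  3.6 -23.4]
236 303 337 [  4.8 -27. ]
237 303 337 [  4.2 -30.1]
238 303 338 [  3.5 -33.3]
239 303 338 [  2.9 -36.4]
240 303 339 [  2.2 -39.6]
241 304 338 [  3.5 -43. ]
242 304 339 [  2.8 -46.1]
243 304 339 [  2.2 -49.1]
244 305 339 [  3.4 -52.5]
245 305 339 [  2.8 -55.5]
246 336 339 [ 58.8 -69.8]
247 337 339 [ 59.8 -73.1]
248 337 339 [ 59. -76.]
249 337 339 [ 58.2 -78.9]
```

View pics/m7.png

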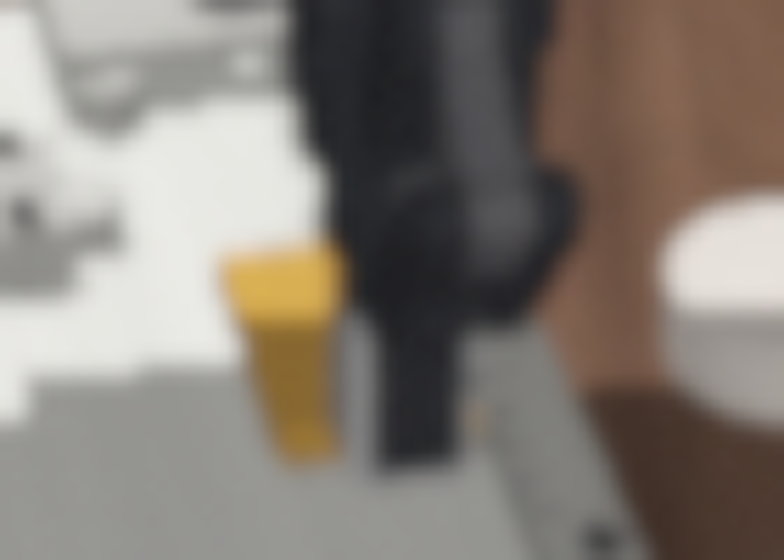

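Call:
{"op": "send_rows", "data": {"targets": [[1,0,-0.004,0,0,0,0],[1,0,-0.005,0,0,0,0],[1,0,-0.005,0,0,0,0],[1,0,-0.005,0,0,0,0],[1,0,-0.005,0,0,0,0],[1,0,-0.004,0,0,0,0],[1,0,-0.003,0,0,0,0],[1,0,-0.002,0,0,0,0],[1,0,0,0,0,0,0],[1,0,0,0,0,0,0]]}}

```text
time_s: 13.0
eef_pos: [604.4, 176.7, 20.3]
ee_rot: [-0.0, 0.995, 0.104, -0.0]
force: [-0.0, -0.0, 0.6]
grip_width: -0.001
grip_force: 0.0
```

```bash
cat >> h.py <<'E'
def edge(r0=208,r1=246):
    from rig import ctrl
    P=np.load('P.npy');s=ctrl.sense();S=ctrl.capture('side'); print(tcpj(P,s),s['time_s'],s['force'].round(1))
    m=cv2.inRange(cv2.cvtColor(S['img'],cv2.COLOR_RGB2HSV),(10,90,60),(30,255,255))
    for r in range(r0,r1):
        c=[q for q in np.where(m[r,280:345])[0]+280 if -15<w2j(P,unproj(S,(q-.5,r),23))[0]<36]
        if len(c): print(r,min(c),max(c),w2j(P,unproj(S,(min(c)-.5,r),23)).round(1))
E
python3 -c "
from h import *
edge()"
```

```text
(array([ 23.5, -24.7,  20.3]), np.float64(-0.0011)) 13.0 [-0.  -0.   0.6]
217 306 306 [24.  36.4]
218 304 306 [19.2 33.6]
219 298 307 [ 6.5 32.5]
220 297 307 [ 3.8 29.3]
221 297 306 [ 3.1 25.8]
222 297 306 [ 2.4 22.2]
223 298 306 [ 3.7 18.3]
224 298 305 [ 3.1 14.8]
225 299 305 [ 4.4 11. ]
226 299 305 [3.7 7.6]
227 299 305 [3.  4.2]
228 300 305 [4.3 0.4]
229 300 305 [ 3.6 -3. ]
230 300 305 [ 3.  -6.3]
231 300 305 [ 2.3 -9.6]
232 301 305 [  3.6 -13.3]
233 301 305 [  2.9 -16.6]
234 301 305 [  2.3 -19.8]
235 302 305 [  3.6 -23.4]
```

Call:
{"op": "send_rows", "data": {"targets": [[1,0,-0.004,0,0,0,0],[1,0,-0.005,0,0,0,0],[1,0,-0.005,0,0,0,0],[1,0,-0.005,0,0,0,0],[1,0,-0.005,0,0,0,0],[1,0,-0.004,0,0,0,0],[1,0,-0.003,0,0,0,0],[1,0,-0.002,0,0,0,0],[1,0,0,0,0,0,0],[1,0,0,0,0,0,0]]}}

```text
time_s: 14.3
eef_pos: [597.6, 209.0, 20.3]
ee_rot: [-0.0, 0.995, 0.104, 0.0]
force: [0.7, -0.3, -0.5]
grip_width: -0.0
grip_force: 0.0
```

```bash
python3 -c "
from h import *
edge()"
```

```text
(array([23.6,  8.3, 20.3]), np.float64(-0.0012)) 14.3 [ 0.7 -0.3 -0.5]
210 299 302 [15.  65.4]
211 294 303 [ 3.9 63.7]
212 294 303 [ 3.2 59.9]
213 294 302 [ 2.5 56.1]
214 294 302 [ 1.8 52.4]
215 295 302 [ 3.2 48.3]
216 295 302 [ 2.5 44.6]
217 296 302 [ 3.8 40.5]
218 296 301 [ 3.1 36.9]
219 297 301 [ 4.5 32.9]
220 297 301 [ 3.8 29.3]
221 297 301 [ 3.1 25.8]
222 297 302 [ 2.4 22.2]
223 298 302 [ 3.7 18.3]
224 298 302 [ 3.1 14.8]
225 298 302 [ 2.4 11.4]
226 299 300 [3.7 7.6]
```

Call:
{"op": "send_rows", "data": {"targets": [[1,0,-0.004,0,0,0,0],[1,0,-0.003,0,0,0,0],[1,0,-0.003,0,0,0,0],[1,0,-0.002,0,0,0,0],[1,0,-0.001,0,0,0,0],[1,0,-0.001,0,0,0,0],[1,0,-0.001,0,0,0,0],[1,0,-0.0005,0,0,0,0],[1,0,0,0,0,0,0],[1,0,0,0,0,0,0]]}}

```text
time_s: 15.6
eef_pos: [594.3, 224.2, 20.3]
ee_rot: [-0.0, 0.995, 0.104, -0.0]
force: [-0.0, -0.4, -0.2]
grip_width: 0.003
grip_force: 0.0
```

Call:
{"op": "send_rows", "data": {"targets": [[1,0,-0.0005,0,0,0,0],[1,0,-0.0005,0,0,0,0],[1,0,-0.0005,0,0,0,0],[1,0,0,0,0,0,0],[1,0,0,0,0,0,0],[1,0,0,0,0,0,0],[1,0,0,0,0,0,0],[1,0,0,0,0,0,0],[1,0,0,0,0,0,0],[1,0,0,0,0,0,0]]}}

```text
time_s: 16.85
eef_pos: [594.2, 225.2, 20.3]
ee_rot: [0.0, 0.995, 0.104, -0.0]
force: [0.6, -5.7, 0.0]
grip_width: -0.001
grip_force: 2.7
```

```bash
python3 -c "
from h import *
edge()"
```

```text
(array([23.6, 24.9, 20.3]), np.float64(-0.0012)) 16.85 [ 0.6 -5.7  0. ]
211 294 300 [ 3.9 63.7]
212 294 300 [ 3.2 59.9]
213 294 300 [ 2.5 56.1]
214 295 300 [ 3.9 52. ]
215 295 300 [ 3.2 48.3]
216 296 300 [ 4.5 44.2]
217 296 300 [ 3.8 40.5]
218 296 300 [ 3.1 36.9]
219 296 300 [ 2.5 33.3]
220 296 300 [ 1.8 29.7]
221 297 300 [ 3.1 25.8]
```

Call:
{"op": "send_rows", "data": {"targets": [[1,0,-0.0004,0,0,0,0],[1,0,-0.0004,0,0,0,0],[1,0,0,0,0,0,0],[1,0,0,0,0,0,0],[1,0,0,0,0,0,0],[1,0,0,0,0,0,0],[1,0,0,0,0,0,0],[1,0,0,0,0,0,0],[1,0,0,0,0,0,0],[1,0,0,0,0,0,0]]}}

```text
time_s: 18.15
eef_pos: [594.1, 225.3, 20.3]
ee_rot: [0.001, 0.995, 0.104, -0.0]
force: [0.7, -8.6, -0.5]
grip_width: -0.003
grip_force: 4.3
```

Call:
{"op": "send_rows", "data": {"targets": [[1,0,0.008,0,0,0,0],[1,0,0.012,0,0,0,0],[1,0,0,-0.03,0,0,0],[1,0,0,-0.03,0,0,0],[1,-0.042,-0.005,0,0,0,0],[1,-0.042,-0.005,0,0,0,0],[1,-0.042,-0.006,0,0,0,0],[1,0,0,0.028,0,0,0],[1,0,0,0.028,0,0,0],[1,0,0,0,0,0,0]]}}

```text
time_s: 19.4
eef_pos: [470.5, 196.1, 23.2]
ee_rot: [-0.0, 0.995, 0.103, -0.002]
force: [1.0, 0.6, -0.3]
grip_width: -0.003
grip_force: 0.0
```

```bash
python3 -c "
from h import *
edge();look('m8.png')"
```

```text
(array([-103.4,   22.1,   23.2]), np.float64(-0.0015)) 19.4 [ 1.   0.6 -0.3]
209 308 308 [34.4 65.4]
210 299 309 [15.  65.4]
211 294 309 [ 3.9 63.7]
212 294 309 [ 3.2 59.9]
213 294 310 [ 2.5 56.1]
214 294 310 [ 1.8 52.4]
215 295 311 [ 3.2 48.3]
216 295 311 [ 2.5 44.6]
217 296 311 [ 3.8 40.5]
218 296 312 [ 3.1 36.9]
219 296 312 [ 2.5 33.3]
220 297 310 [ 3.8 29.3]
221 298 301 [ 5.1 25.4]
(array([-102.5,   22.1,   24.4]), np.float64(-0.0015)) 19.45 F [ 0.9  0.  -0.2]
[20.4 44.6 35.1 41.4 -0.1]
[array([-176.02,  -28.4 ,    0.69]), array([20.86, 51.99,  0.68])]
```

View pics/m8.png

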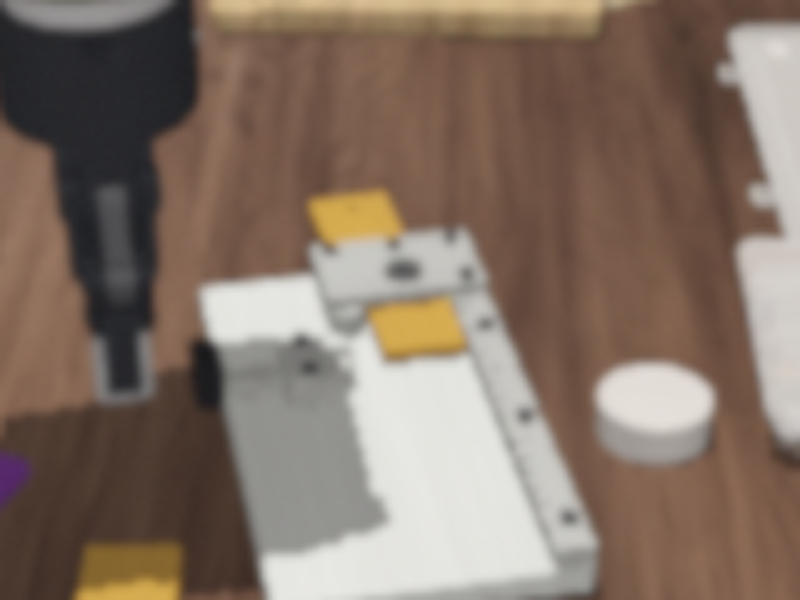

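The blank is square on the fence and home under the bridge, and the finger stands in front of the bolt head. Now I push the bolt.

Call:
{"op": "send_rows", "data": {"targets": [[1,0.006,0,0,0,0,0],[1,0.006,0,0,0,0,0],[1,0.005,0,0,0,0,0],[1,0.005,0,0,0,0,0],[1,0.005,0,0,0,0,0],[1,0.005,0,0,0,0,0],[1,0.004,0,0,0,0,0],[1,0.003,0,0,0,0,0],[1,0,0,0,0,0,0],[1,0,0,0,0,0,0]]}}

```text
time_s: 20.8
eef_pos: [509.8, 204.6, 24.4]
ee_rot: [0.0, 0.995, 0.104, 0.0]
force: [0.1, -0.4, -0.2]
grip_width: 0.003
grip_force: 0.0
```

Call:
{"op": "send_rows", "data": {"targets": [[1,0.0005,0,0,0,0,0],[1,0.0005,0,0,0,0,0],[1,0.0005,0,0,0,0,0],[1,0.0005,0,0,0,0,0],[1,0,0,0,0,0,0],[1,0,0,0,0,0,0],[1,0,0,0,0,0,0],[1,0,0,0,0,0,0],[1,0,0,0,0,0,0],[1,0,0,0,0,0,0]]}}

```text
time_s: 22.05
eef_pos: [511.5, 205.0, 24.3]
ee_rot: [0.0, 0.995, 0.104, -0.0]
force: [-2.0, -0.5, 0.9]
grip_width: 0.002
grip_force: 0.8
```

```bash
python3 -c "
from h import *
look('m9.png')"
```

```text
(array([-61.5,  22.2,  24.3]), np.float64(-0.001)) 22.05 F [-2.  -0.5  0.9]
[20.4 43.8 35.1 42.9 -0.1]
[array([-167.48,  -21.73,    0.93]), array([22.64, 58.63,  0.46])]
```

Still only sliding friction (2 N), so continue to the hard stop.

Call:
{"op": "send_rows", "data": {"targets": [[1,0.0005,0,0,0,0,0],[1,0.0005,0,0,0,0,0],[1,0.0005,0,0,0,0,0],[1,0.0005,0,0,0,0,0],[1,0,0,0,0,0,0],[1,0,0,0,0,0,0],[1,0,0,0,0,0,0],[1,0,0,0,0,0,0],[1,0,0,0,0,0,0],[1,0,0,0,0,0,0]]}}

```text
time_s: 23.4
eef_pos: [511.6, 205.2, 24.0]
ee_rot: [0.0, 0.995, 0.104, -0.003]
force: [-11.0, -2.9, 6.3]
grip_width: 0.004
grip_force: 5.6
```

Call:
{"op": "send_rows", "data": {"targets": [[1,-0.006,0,0,0,0,0],[1,-0.014,0,0,0,0,0],[1,-0.02,0,0,0,0,0],[1,-0.02,0,0,0,0,0],[1,0,0,-0.04,0,0,0],[1,0,0,-0.04,0,0,0],[1,0,0,-0.04,0,0,0],[1,0,0,0,0,0,0],[1,0,0,0,0,0,0],[1,0,0,0,0,0,0]]}}

```text
time_s: 24.65
eef_pos: [454.3, 193.0, 143.2]
ee_rot: [0.0, 0.995, 0.104, -0.001]
force: [-0.6, -0.8, -0.9]
grip_width: 0.004
grip_force: 0.0
```

```bash
python3 -c "
from h import *
look('m10.png')"
```

```text
(array([-119.9,   22.3,  143.2]), np.float64(-0.0011)) 24.65 F [-0.6 -0.8 -0.9]
[array([20.65, 59.43,  0.77]), array([-171.52,  -26.83,    0.75])]
```

View pics/m10.png

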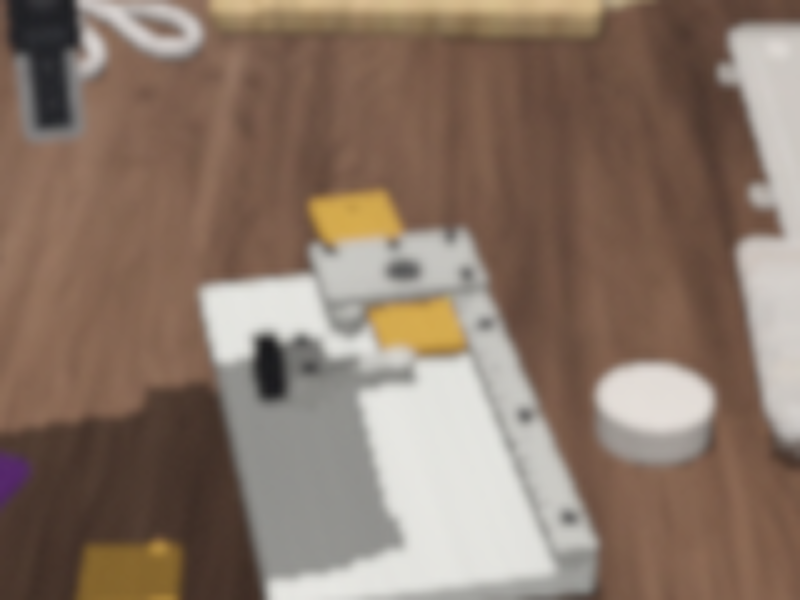

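The bolt head is up against the strap at (270,367), its nose passes behind the blank at (400,360), and the robot is clear.

```bash
python3 -c "
from rig import ctrl
print(ctrl.finish_job())"
```

```text
the job is handed in; nothing more can be done
None
```

The blank is loaded square against the fence and home on the end stop, the bolt is pushed in to its hard stop behind it, the robot is clear, and the job was handed in at about 25 s; no verdict was returned.

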